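Power up the kitchen switch board in order

ROBOT

A 6-joint arm with a two-finger parallel gripper is mounted at the origin on a cart in front of the work surface, level with it; the furniture and walls round the work are solid. World frame = base frame: x ahead of the robot, y to its left, z up, the work surface at z = 0. Lengths are in m, angles in rad, forces in N, time in s.
With the tool pointing down it reaches from about 0.25 to 0.775 m from the base axis. Payload 4 kg.
Tool frame: the origin (TCP) lies at the very end of the fingers, on their centre line; the grasp point (between the pads) lies 19 mm behind it; z points along the fingers, y is the line along which they close (so a half turn about z gives the same grasp; the last joint's range is limited). The gripper opens to 85 mm and grips with 20 to 120 N. Pads are 22 mm wide; open, the fingers measure 114 mm over their backs; the gripper's body (76 mm by 85 mm) begins 54 mm behind the grasp point. The pads swing forward as they close: fully open they stand 13 mm farther back than shut.
Start: joints at [-1.424, 0.087, 1.371, -0, 1.684, -0.103], TCP at [0.136, -0.533, 0.231] pointing down, gripper open.
Joint ranges: [-3.1, 3.1], [-0.76, 2.03], [0.27, 2.55], [-1.08, 4.22], [0.17, 2.65], [-2.57, 2.57]. Speed limits (rad/s): [2.79, 2.79, 3.14, 3.14, 3.14, 3.14].

INTERFACE

Orientations are given as a 3x3 rotation matrix whose columns are the frame's x, y, z axes.
In Python, from rig import arm gives the robot as it stands.
- The arm moves only by the tool play_rows, never from a script. Its argument "targets" is a list that holds one entry, the list of rows, each a list of 5 numbers: the shift along the tool's x, y, z in cm, then the turn about the tool's z in degrees, then the opening in per cent of the stroke, from 0 (shut) to 100 (fully open). A call has 1 to 12 rows; each row is the pose to reach, as a shift and turn from the pose commanded when the call began, along the tool's axes at that moment; what a row does not reach only later rows make up. A row lasts 1/12 s, in which the tool goes at most 41.7 mm and 7.16 degrees, less where a joint would pass 70% of its speed; a pose out of reach is approached as far as the arm can. A call with a gripper value outside its range is refused whole. The fingers move at their own pace and stop on an object; the grip force is fixed at half the most. Time passes only in rows, so rows that repeat a pose let the fingers close. It gives the time, the measured TCP pose, the force, the opening and the grip force at its end, in the units of the state.
- arm.sense(): the state, without advancing time (a new reading comes with each control period).
- arm.capture(name): name is "scene" or "top"; returns the picture (480x640x3 uint8, red, green, blue); there is no depth.
- arm.camera_model(name): a dict with "fx", "fy", "cx", "cy" (pixels), "origin" and "orientation" of the camera in the world. Camera axes: x right, y down, z forward; pixel columns grow to the right and rows downward; lengths in m; the calibration is good to about 2 mm. A picture is of the moment at which its call begins. camera_model takes no time and is no camera call.
- arm.close_job(): hands the job in; it is judged then, once.
Trained networks look in the newest picture that a camera, given by its name, has taken for a name from the list of things; names that differ only in an ending like _2 or _b are one class to them, and where a whole thing is asked for, a point or a joint stands for the part that bears it (a point fixed in the world has none). Each returns a list of dicts, best first, with "conf" (0 to 1); they miss things now and then, are a little off and sometimes report something else, mostly with a low value. They report only what shows in the picture. A call takes as long as a camera call.
- arm.masks_of(camera, name): "pixels" (480x640 bool, what is visible of it).
- arm.pinpoint(camera, name): "position" ([x, y, z] in m, in the coordinates of the camera as it stood for that picture, good to about 4 mm: a listed point, or the origin of a listed thing).
The state is a dict: "time": time; "joint_positions": joint angles; "qvel": joint speeds; "effort": joint torques, N m; "tcp_pos": TCP position; "eef_rot": TCP orientation; "ft_force": force on the tool from outside, world axes, zero at the start; "torque": the same for the moment, N m; "finger_gap": finger opening in m; "grip_force": force on a finger pad.
Only numpy, scipy, OpenCV 4.12 (cv2) and the standard library are available. Lean on these libraries where they do the work, as an engineer would, in place of code of your own. Each camera call takes 0.05 s, during which the arm holds its last target. There are 200 camera calls.

TASK

Power up the switch board on the worktop by pressing its rocker paddles with the fingertips: press the white-marked end of the red master paddle first, then of the blue one, then of the yellow one, each fully down so that it stays on. Leave the green paddle off, and do not shift or lift any of the things standing round the board.

Things in the scene. Friction and masses are not known exactly. Their poses are not given: they have to be found in the camera images.
- board: dark grey board fixed to the worktop, 152 (x) by 272 (y) mm; origin at the centre of its underside, z up. Four white modules (136 x 56 mm, face 34 mm above the worktop) sit on it at y = -90, -30, 30, 90 mm, in varying order. Rocker paddles on its near (-x) half; sockets, two plugged-in adapters (tops 58 mm above the worktop) and a lamp on the far half
- red (a joint): angle of the red rocker paddle (master switch; the module has a small amber lamp behind it), rad: -0.16 is fully off (plain far end down, marked near end up), +0.16 fully on (marked near end down against its stop). No spring: it stays where it is left; stiff pivot, about 2.5 N at the press point moves it
- red_on (a point): press point on top of the red paddle's 'on' end, which bears a white bar and lies toward the board's -x edge. Paddle 66 mm long (board's x), 34 wide, top 42 mm above the worktop at mid-travel; pivot 22 mm from this point toward the board's +x. Pressed straight down, the point sinks about 7 mm from off to on and then still stands 4 mm above the white module face
- blue (a joint): angle of the blue rocker paddle (a black adapter is plugged in behind it), rad: -0.16 is fully off (plain far end down, marked near end up), +0.16 fully on (marked near end down against its stop). No spring: it stays where it is left; stiff pivot, about 2.5 N at the press point moves it
- blue_on (a point): press point on top of the blue paddle's 'on' end, which bears a white bar and lies toward the board's -x edge. Paddle 66 mm long (board's x), 34 wide, top 42 mm above the worktop at mid-travel; pivot 22 mm from this point toward the board's +x. Pressed straight down, the point sinks about 7 mm from off to on and then still stands 4 mm above the white module face
- yellow (a joint): angle of the yellow rocker paddle (a white adapter is plugged in behind it), rad: -0.16 is fully off (plain far end down, marked near end up), +0.16 fully on (marked near end down against its stop). No spring: it stays where it is left; stiff pivot, about 2.5 N at the press point moves it
- yellow_on (a point): press point on top of the yellow paddle's 'on' end, which bears a white bar and lies toward the board's -x edge. Paddle 66 mm long (board's x), 34 wide, top 42 mm above the worktop at mid-travel; pivot 22 mm from this point toward the board's +x. Pressed straight down, the point sinks about 7 mm from off to on and then still stands 4 mm above the white module face
- green (a joint): angle of the green rocker paddle (the socket behind it is empty), rad: -0.16 is fully off (plain far end down, marked near end up), +0.16 fully on (marked near end down against its stop). No spring: it stays where it is left; stiff pivot, about 2.5 N at the press point moves it
- green_on (a point): press point on top of the green paddle's 'on' end, which bears a white bar and lies toward the board's -x edge. Paddle 66 mm long (board's x), 34 wide, top 42 mm above the worktop at mid-travel; pivot 22 mm from this point toward the board's +x. Pressed straight down, the point sinks about 7 mm from off to on and then still stands 4 mm above the white module face
- tea_glass: clear tea glass, 57 mm wide, 86 mm high, standing loose beside the board (its +y end); origin at the centre of its underside. A bystander, to be left alone
- onion: red onion, about 65 mm wide, 71 mm high, loose beside the board (its -y end); origin at the centre of its underside. A bystander, to be left alone
- matchbox: red matchbox, 35 x 52 x 14 mm, lying loose in front of the board; origin at the centre of its underside. A bystander, to be left alone
- spice_jar: spice jar with green cap, 46 mm wide, 106 mm high, standing loose behind the board; origin at the centre of its underside. A bystander, to be left alone
- bowl: small steel bowl, 94 mm wide, 38 mm high, standing loose behind the board; origin at the centre of its underside. A bystander, to be left alone

How it is judged:
By the outcome, as a careful person would: the job done as asked, in the order asked, and still so for the second after the job is handed in, with the robot touching nothing.
It also fails if it takes over 42 s, if anything falls off the work surface, if the arm or the gripper's body presses on something with over 40 N, if the wrist force passes 120 N, or if a joint passes its speed limit or range.

## Working session

There is one attempt and no reset: what is moved stays moved. The work goes in short steps, Python scripts to look and compute and a tool call to move; the robot and the scene stay as the last step left them, time stands still between calls to the robot, and variables do not carry over. Pictures are saved under pics/ and viewed, at most 10 in all, crops included, and the job is handed in when it is done.

Besides the shell and the picture viewer there is one more tool, called after "Emit:" as name([rows], argument=value, ...), one row to a line, values as JSON. play_rows: Moves the arm, as the interface text tells. Its arguments: {"type":"object","properties":{"targets":{"type":"array"}},"required":["targets"]}

```bash
mkdir -p pics; cat > h.py <<'E'
from rig import arm
import numpy as np, cv2
def pts(cam,names):
    m=arm.camera_model(cam);R=np.array(m["orientation"]);o=np.array(m["origin"])
    for n in names:
        for d in arm.pinpoint(cam,n)[:2]:
            p=np.array(d["position"]);w=R@p+o
            print(cam,n,round(d["conf"],2),w.round(4),(m["fx"]*p[0]/p[2]+m["cx"]).round(),(m["fy"]*p[1]/p[2]+m["cy"]).round())
def snap(cam,f):
    im=arm.capture(cam);cv2.imwrite(f,im[:,:,::-1]);return im
E
python3 - <<'E'
from h import *
N=["red_on","blue_on","yellow_on","green_on","board"]
for c in("scene","top"):
    snap(c,f"pics/{c}0.png");pts(c,N+(["tea_glass","onion","matchbox","spice_jar","bowl"] if c=="top" else []))
s=arm.sense();print(s["time"],s["tcp_pos"],np.round(s["eef_rot"],3),s["ft_force"])
m=arm.camera_model("top");print(m)
E
```

```text
scene red_on 0.58 [0.464  0.0515 0.0493] 366.0 274.0
scene blue_on 0.9 [ 0.525  -0.1207  0.0455] 397.0 230.0
scene yellow_on 0.64 [ 0.5019 -0.0622  0.0508] 388.0 242.0
scene green_on 0.87 [ 0.4831 -0.0073  0.0493] 378.0 257.0
scene green_on 0.37 [0.4638 0.0501 0.0474] 367.0 274.0
top red_on 0.66 [0.4626 0.05   0.0412] 317.0 298.0
top blue_on 0.68 [ 0.5193 -0.1275  0.0432] 398.0 270.0
top blue_on 0.57 [0.4608 0.0491 0.0427] 318.0 299.0
top yellow_on 0.91 [ 0.5003 -0.0723  0.0432] 373.0 279.0
top green_on 0.96 [ 0.4821 -0.0113  0.0445] 345.0 288.0
top green_on 0.68 [0.4715 0.179  0.0005] 262.0 294.0
top board 0.65 [ 0.4678  0.1767 -0.0021] 263.0 296.0
top board 0.6 [ 0.5393 -0.0204 -0.0029] 348.0 262.0
top tea_glass 0.79 [ 0.4673  0.1781 -0.0029] 262.0 296.0
top onion 0.87 [ 0.629  -0.2071  0.0025] 428.0 221.0
top matchbox 0.7 [ 0.4049 -0.0017 -0.0025] 341.0 322.0
top matchbox 0.66 [ 0.6283 -0.2069  0.0016] 428.0 222.0
top spice_jar 0.74 [ 6.959e-01 -4.010e-02  5.000e-04] 354.0 195.0
top spice_jar 0.22 [ 0.5409 -0.0209 -0.0028] 348.0 262.0
top bowl 0.64 [0.6582 0.1019 0.0018] 294.0 212.0
0.85 [ 0.13596237 -0.5329497   0.23137117] [[ 0.969  0.247  0.   ]
 [ 0.247 -0.969 -0.   ]
 [-0.     0.    -1.   ]] [-0.28243386 -0.21825333 -0.26941071]
{'fx': 449.8972035889909, 'fy': 449.8972035889909, 'cx': 318.2421813205418, 'cy': 234.21288972945277, 'origin': array([0.51475824, 0.00960876, 1.03376211]), 'orientation': array([[-0.02341805, -0.99586208,  0.08780842],
       [-0.99903159,  0.0265839 ,  0.03505963],
       [-0.03724885, -0.08690236, -0.99552022]])}
```

View pics/top0.png

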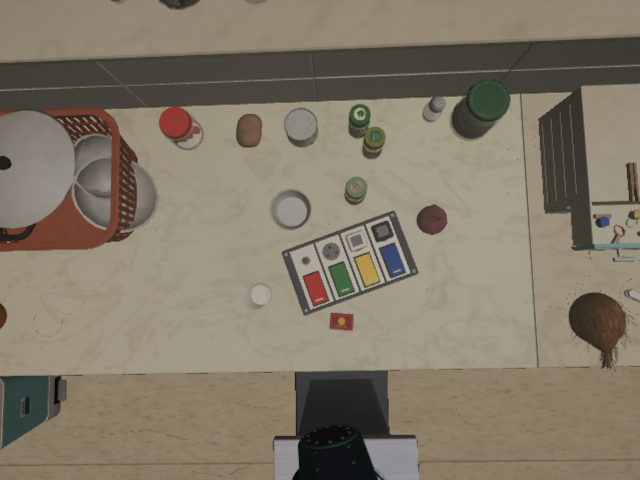

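View pics/scene0.png

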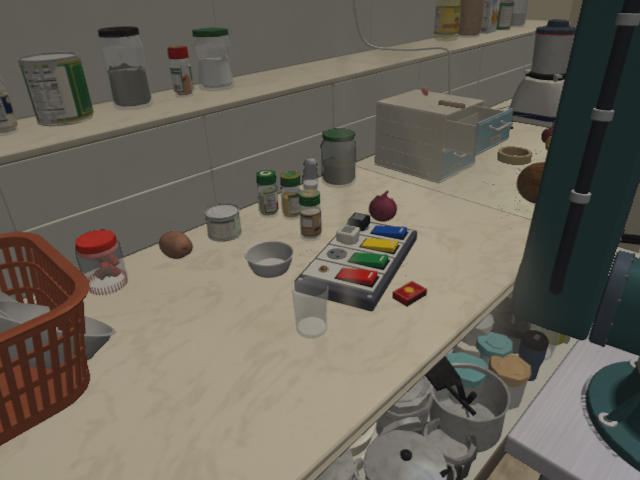

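Top view: the board is yawed by about 18°. The paddles from +y to -y are red (317,290), green (342,278), yellow (368,270) and blue (391,260), with the white bars at their near ends. The scene view agrees. The tea glass is beside red and the matchbox is in front at (341,322). I'll refine with colour masks and work out the shifts.

```bash
cat >> h.py <<'E'
def ray(cam,uv,z):
    m=arm.camera_model(cam);R=np.array(m["orientation"]);o=np.array(m["origin"])
    d=R@np.array([(uv[0]-m["cx"])/m["fx"],(uv[1]-m["cy"])/m["fy"],1]);return o+d*(z-o[2])/d[2]
def delta(p):
    s=arm.sense();return (np.array(s["eef_rot"]).T@(np.array(p)-s["tcp_pos"])*100).round(2)
E
python3 - <<'E'
from h import *
im=cv2.imread("pics/top0.png");h=cv2.cvtColor(im,cv2.COLOR_BGR2HSV)
c0={}
for n,(a,b) in dict(red=(0,6),green=(50,80),yellow=(18,30),blue=(105,125)).items():
    k=cv2.inRange(h,(a,120,70),(b,255,255));k[:225]=0;k[312:]=0;k[:,:295]=0;k[:,410:]=0
    l,L,st,ce=cv2.connectedComponentsWithStats(k);i=1+st[1:,4].argmax()
    r=cv2.minAreaRect(cv2.findContours((L==i).astype('u1'),0,1)[0][0])
    q=np.array([ray("top",p,.042)[:2] for p in cv2.boxPoints(r)]);e=[q[1]-q[0],q[2]-q[1]]
    e=max(e,key=np.linalg.norm);c0[n]=q.mean(0)
    print(n,st[i],q.mean(0).round(4),np.linalg.norm(e).round(4),(np.degrees(np.arctan2(e[1],e[0]))%180).round(1))
v=c0["red"]-c0["blue"];th=np.arctan2(-v[0],v[1]);bx=np.array([np.cos(th),np.sin(th)])
print(np.degrees(th),np.linalg.norm(v))
for n in c0:
    p=c0[n]-.022*bx;print(n,p.round(4),delta([*(p-.005*bx),.1]))
E
```

```text
red [304 272  24  33 447] [0.4836 0.0538] 0.0659 18.7Traceback (most recent call last):
  File "<stdin>", line 6, in <module>
ValueError: attempt to get argmax of an empty sequence
```

```bash
python3 - <<'E'
from h import *
im=cv2.imread("pics/top0.png");h=cv2.cvtColor(im,cv2.COLOR_BGR2HSV)
c0={}
for n,(a,b) in dict(red=(0,6),green=(50,80),yellow=(18,30),blue=(105,125)).items():
    k=cv2.inRange(h,(a,120,50),(b,255,255)) if n!="green" else cv2.inRange(h,(40,80,40),(95,255,255))
    k[:225]=0;k[312:]=0;k[:,:295]=0;k[:,410:]=0
    l,L,st,ce=cv2.connectedComponentsWithStats(k)
    if l<2: print(n,"none",h[278,342]);continue
    i=1+st[1:,4].argmax()
    r=cv2.minAreaRect(cv2.findContours((L==i).astype('u1'),0,1)[0][0])
    q=np.array([ray("top",p,.042)[:2] for p in cv2.boxPoints(r)]);e=[q[1]-q[0],q[2]-q[1]]
    e=max(e,key=np.linalg.norm);c0[n]=q.mean(0)
    print(n,q.mean(0).round(4),np.linalg.norm(e).round(4),(np.degrees(np.arctan2(e[1],e[0]))%180).round(1))
v=c0["red"]-c0["blue"];th=np.arctan2(-v[0],v[1]);bx=np.array([np.cos(th),np.sin(th)])
print(np.degrees(th),np.linalg.norm(v))
for n in c0:
    p=c0[n]-.022*bx;print(n,p.round(4),delta([*(p-.005*bx),.1]))
E
```

```text
red [0.4836 0.0538] 0.0659 18.7
green [ 0.5027 -0.0032] 0.064 19.0
yellow [ 0.5224 -0.0596] 0.0664 18.9
blue [ 0.5446 -0.1154] 0.055 19.6
19.832192292753533 0.17979996554789865
red [0.463  0.0463] [ 45.51 -48.    13.13]
green [ 0.482  -0.0107] [ 45.95 -42.01  13.13]
yellow [ 0.5017 -0.0671] [ 46.46 -36.05  13.13]
blue [ 0.524  -0.1228] [ 47.24 -30.1   13.13]
```

Emit:
play_rows([
  [[2.8, -3, 0, 0, 0], [5.6, -6, 0, -1, 0], [8.4, -9, 0, -2, 0], [11.2, -12, 0, -3, 0], [14, -15, 0, -4, 0], [16.8, -18, 0, -4.5, 0], [19.6, -21, 0, -4.5, 0], [22.4, -24, 0, -4.5, 0], [25.2, -27, 0, -4.5, 0], [28, -30, 0, -4.5, 0], [30.8, -33, 0, -4.5, 0], [33, -35, 0, -4.5, 0]],
])

```text
time: 1.85
tcp_pos: [0.3699, -0.1093, 0.2318]
eef_rot: [[0.946, 0.324, 0.002], [0.324, -0.946, 0.0], [0.002, 0.0, -1.0]]
ft_force: [-0.0, -0.3, 0.9]
finger_gap: -0.0
grip_force: 0.0
```

```bash
python3 - <<'E'
from h import *
s=arm.sense();print(s["time"],s["tcp_pos"],np.round(s["eef_rot"],3),s["finger_gap"],delta([.4583,.0447,.1]))
E
```

```text
1.85 [ 0.3698502  -0.10928852  0.23180388] [[ 0.946  0.324  0.002]
 [ 0.324 -0.946  0.   ]
 [ 0.002  0.    -1.   ]] -2.8850179202107976e-05 [ 13.34 -11.7   13.2 ]
```

Emit:
play_rows([
  [[2.5, -2.2, 1, 0, 0], [5, -4.4, 3, 0, 0], [7.5, -6.6, 5, 0, 0], [10, -8.8, 7.5, 0, 0], [12, -10.8, 10, 0, 0], [13.5, -12, 12.5, 0, 0], [13.5, -12, 14, 0, 0], [13.5, -12, 15.5, 0, 0], [13.5, -12, 16.5, 0, 0], [13.5, -12, 16.5, 0, 0], [13.5, -12, 16.5, 0, 0]],
])

```text
time: 2.77
tcp_pos: [0.4581, 0.0447, 0.0663]
eef_rot: [[0.947, 0.322, -0.001], [0.322, -0.947, -0.0], [-0.001, -0.0, -1.0]]
ft_force: [0.6, 0.2, 0.3]
finger_gap: -0.0002
grip_force: 0.0
```

```bash
python3 - <<'E'
from h import *
s=arm.sense();print(s["time"],s["tcp_pos"],np.round(s["ft_force"],1),delta([.4583,.0447,.05]))
a=snap("scene","pics/s1.png")[200:320,290:450];b=snap("top","pics/t1.png")[200:320,270:430]
cv2.imwrite("pics/c1.png",cv2.resize(np.hstack([a,b]),(800,300),interpolation=2)[:,:,::-1])
E
```

```text
2.7667 [0.45812261 0.04471228 0.06626571] [0.6 0.2 0.3] [0.02 0.01 1.63]
```

View pics/c1.png

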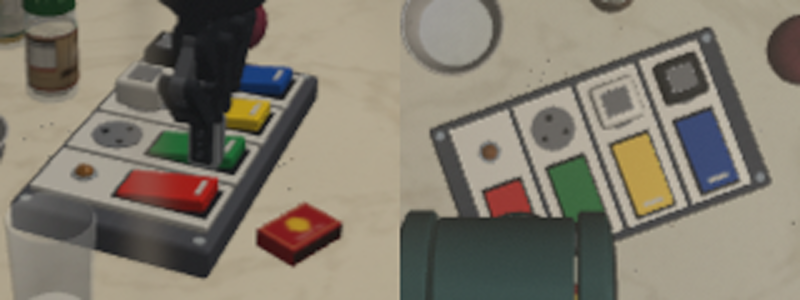

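```bash
python3 - <<'E'
from h import *
m=arm.camera_model("scene")
for p in([.4581,.0447,.0663],[.463,.0463,.0455]):
    c=np.array(m["orientation"]).T@(np.array(p)-m["origin"]);print(m["fx"]*c[0]/c[2]+m["cx"],m["fy"]*c[1]/c[2]+m["cy"])
E
```

```text
371.49337725097223 265.0886691612582
368.4012564078719 274.49424194222786
```

Emit:
play_rows([
  [[0, 0, 0.8, 0, 0], [0, 0, 1.4, 0, 0], [0, 0, 1.7, 0, 0], [0, 0, 1.7, 0, 0]],
])

```text
time: 3.2
tcp_pos: [0.4575, 0.0448, 0.0483]
eef_rot: [[0.947, 0.322, -0.002], [0.322, -0.947, -0.0], [-0.002, -0.001, -1.0]]
ft_force: [-0.9, -0.1, -0.5]
finger_gap: 0.0
grip_force: 0.0
```

Emit:
play_rows([
  [[0, 0, 0.2, 0, 0], [0, 0, 0.4, 0, 0], [0, 0, 0.6, 0, 0], [0, 0, 0.8, 0, 0], [0, 0, 0.9, 0, 0], [0, 0, 0.9, 0, 0], [0, 0, 0.9, 0, 0]],
])

```text
time: 3.78
tcp_pos: [0.4585, 0.045, 0.0402]
eef_rot: [[0.947, 0.322, 0.001], [0.322, -0.947, 0.0], [0.001, 0.0, -1.0]]
ft_force: [-0.5, -0.5, -0.1]
finger_gap: 0.0
grip_force: 0.2
```

Emit:
play_rows([
  [[0, 0, 0.1, 0, 0], [0, 0, 0.2, 0, 0], [0, 0, 0.3, 0, 0], [0, 0, 0.3, 0, 0], [0, 0, 0.3, 0, 0]],
])

```text
time: 4.2
tcp_pos: [0.4586, 0.0449, 0.0386]
eef_rot: [[0.947, 0.323, 0.001], [0.323, -0.947, -0.0], [0.001, 0.0, -1.0]]
ft_force: [-3.9, 0.0, 8.9]
finger_gap: -0.0
grip_force: 4.5
```

Emit:
play_rows([
  [[0, 0, 0.1, 0, 0], [0, 0, 0.2, 0, 0], [0, 0, 0.2, 0, 0], [0, 0, 0.2, 0, 0]],
])

```text
time: 4.53
tcp_pos: [0.4587, 0.0449, 0.0383]
eef_rot: [[0.947, 0.323, 0.001], [0.323, -0.947, -0.0], [0.001, 0.0, -1.0]]
ft_force: [-8.7, 0.3, 17.3]
finger_gap: 0.0001
grip_force: 9.3
```

Emit:
play_rows([
  [[0, 0, -1.5, 0, 0], [0, 0, -4, 0, 0], [0, 2, -6, 0, 0], [0, 5.5, -6, 0, 0], [0.1, 9, -6, 0, 0], [0.2, 12.5, -6, 0, 0], [0.2, 16, -6, 0, 0], [0.2, 18, -5, 0, 0], [0.2, 18, -4, 0, 0], [0.2, 18, -3, 0, 0], [0.2, 18, -3, 0, 0]],
])

```text
time: 5.45
tcp_pos: [0.5161, -0.1235, 0.0619]
eef_rot: [[0.947, 0.322, -0.006], [0.323, -0.947, 0.003], [-0.005, -0.004, -1.0]]
ft_force: [-1.2, 0.7, -0.2]
finger_gap: 0.0001
grip_force: 0.0
```

```bash
python3 - <<'E'
from h import *
s=arm.sense();print(s["time"],s["tcp_pos"],np.round(s["ft_force"],1),delta([.5193,-.1244,.0385]))
a=snap("scene","pics/s2.png")[200:320,290:450];b=snap("top","pics/t2.png")[200:320,270:430]
cv2.imwrite("pics/c2.png",cv2.resize(np.hstack([a,b]),(800,300),interpolation=2)[:,:,::-1])
E
```

```text
5.45 [ 0.51606722 -0.12352917  0.06189023] [-1.2  0.7 -0.2] [0.29 0.2  2.34]
```

View pics/c2.png

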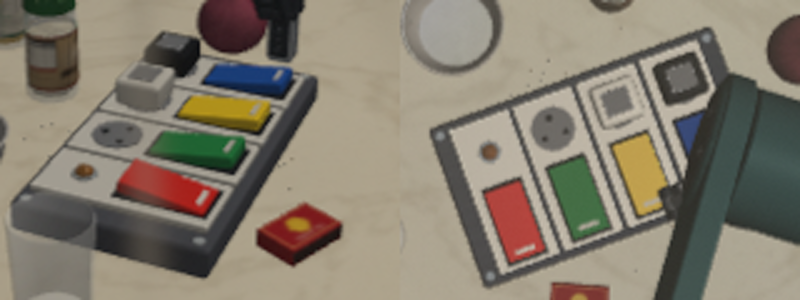

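Red now sits with its marked end down, and green is unchanged. The tip is over the blue end, so I'll press blue.

Emit:
play_rows([
  [[0.1, 0.1, 0.6, 0, 0], [0.1, 0.1, 1.3, 0, 0], [0.1, 0.1, 1.6, 0, 0], [0.1, 0.1, 1.8, 0, 0], [0.1, 0.1, 2, 0, 0], [0.1, 0.1, 2.2, 0, 0], [0.1, 0.1, 2.4, 0, 0], [0.1, 0.1, 2.6, 0, 0], [0.1, 0.1, 2.8, 0, 0], [0.1, 0.1, 2.9, 0, 0], [0.1, 0.1, 2.9, 0, 0]],
])

```text
time: 6.47
tcp_pos: [0.5193, -0.1257, 0.0388]
eef_rot: [[0.947, 0.322, -0.0], [0.322, -0.947, -0.001], [-0.001, 0.0, -1.0]]
ft_force: [-7.4, 2.0, 13.7]
finger_gap: -0.0004
grip_force: 7.6
```

Emit:
play_rows([
  [[0, 0, 0.1, 0, 0], [0, 0, 0.1, 0, 0], [0, 0, -1.5, 0, 0], [0, 0, -4, 0, 0], [0, -2, -5, 0, 0], [-0.1, -5, -5, 0, 0], [-0.2, -6, -4, 0, 0], [-0.2, -6, -3, 0, 0], [-0.2, -6, -2, 0, 0], [-0.2, -6, -2, 0, 0], [-0.2, -6, -2, 0, 0]],
])

```text
time: 7.38
tcp_pos: [0.4974, -0.0699, 0.0542]
eef_rot: [[0.947, 0.322, -0.004], [0.322, -0.947, 0.0], [-0.003, -0.002, -1.0]]
ft_force: [1.6, -0.2, -0.0]
finger_gap: -0.0
grip_force: 0.0
```

```bash
python3 - <<'E'
from h import *
s=arm.sense();print(s["time"],s["tcp_pos"],np.round(s["ft_force"],1),delta([.497,-.0688,.0385]))
a=snap("scene","pics/s3.png")[200:320,290:450];b=snap("top","pics/t3.png")[200:320,270:430]
cv2.imwrite("pics/c3.png",cv2.resize(np.hstack([a,b]),(800,300),interpolation=2)[:,:,::-1])
E
```

```text
7.3833 [ 0.49737328 -0.06994445  0.05424036] [ 1.6 -0.2 -0. ] [ 0.01 -0.12  1.57]
```

View pics/c3.png

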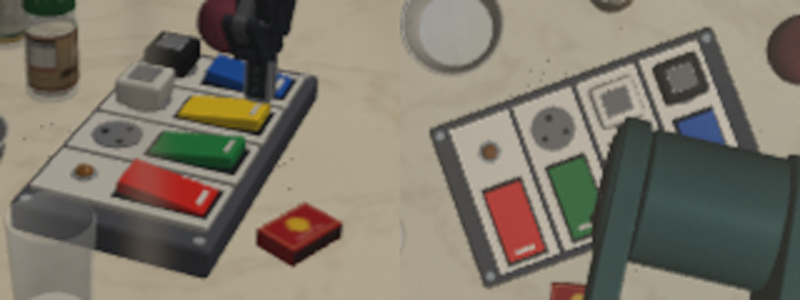

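Blue is now tilted on as well, and the tip hovers over yellow's marked end. Pressing yellow.

Emit:
play_rows([
  [[0, -0.1, 0.6, 0, 0], [0, -0.1, 0.8, 0, 0], [0, -0.1, 1, 0, 0], [0, -0.1, 1.2, 0, 0], [0, -0.1, 1.4, 0, 0], [0, -0.1, 1.6, 0, 0], [0, -0.1, 1.8, 0, 0], [0, -0.1, 1.9, 0, 0], [0, -0.1, 2, 0, 0], [0, -0.1, 2, 0, 0]],
])

```text
time: 8.32
tcp_pos: [0.4976, -0.0688, 0.0385]
eef_rot: [[0.947, 0.323, -0.001], [0.323, -0.947, -0.001], [-0.001, 0.001, -1.0]]
ft_force: [-9.0, -0.7, 13.3]
finger_gap: 0.0
grip_force: 7.3
```

Emit:
play_rows([
  [[0, 0, 0.1, 0, 0], [0, 0, 0.1, 0, 0], [0, 0, -1.5, 0, 0], [0, 0, -4, 0, 0], [0, 0, -8, 0, 0], [0, 0, -12, 0, 0], [-3, 0, -16, 0, 0], [-7, 2, -18, 0, 0], [-10, 5, -18, 0, 0], [-12, 9, -18, 0, 0], [-12, 12, -18, 0, 0], [-12, 12, -18, 0, 0]],
])

```text
time: 9.32
tcp_pos: [0.4231, -0.2264, 0.2163]
eef_rot: [[0.949, 0.316, 0.002], [0.316, -0.949, -0.004], [0.001, 0.005, -1.0]]
ft_force: [0.7, 0.3, 0.1]
finger_gap: 0.0001
grip_force: 0.0
```

```bash
python3 - <<'E'
from h import *
s=arm.sense();print(s["time"],s["tcp_pos"],np.round(s["ft_force"],1))
a=snap("scene","pics/s4.png")[200:320,290:450];b=snap("top","pics/t4.png")[190:340,240:440]
cv2.imwrite("pics/c4.png",np.hstack([cv2.resize(a,(400,300)),cv2.resize(b,(400,300))])[:,:,::-1])
E
```

```text
9.3167 [ 0.42308665 -0.22643828  0.21630819] [0.7 0.3 0.1]
```

View pics/c4.png

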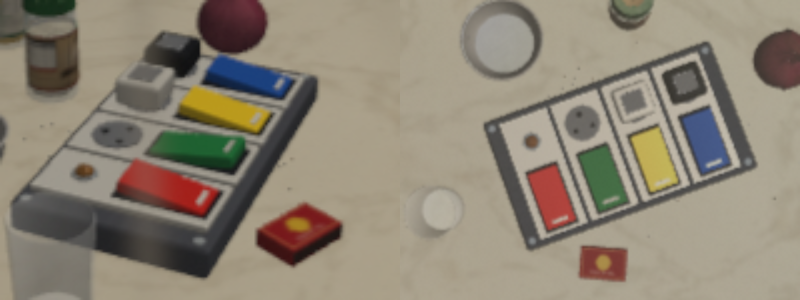

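Red, yellow and blue are tilted on with their near ends down. Green is still off, and the things round the board have not moved.

```bash
python3 -c "
from rig import arm
print(arm.close_job())"
```

```text
the job is handed in; nothing more can be done
None
```

I pressed red, then blue, then yellow fully on, left green off, touched nothing around the board, and handed the job in at about 9.4 s.

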